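Refit the control knob on a table-top hotplate

TASK

The loose black control knob has been washed and lies on the worktop beside the white hotplate. Put it back on the bare brass shaft on the hotplate's sloping front: line it up with the flat on the shaft so that it slides fully home against the panel, and let go of it. Leave the cup and the tin where they stand.

Things in the scene. Friction and masses are not known exactly. Their poses are not given: they have to be found in the camera images.
- knob_center (a point): Centre of the loose black knob, 23 mm above its underside. Round skirt 56 mm across, 22 mm high; on it an upright blade grip 52 mm long (knob x), 12 mm thick (y), 24 mm high; 46 mm high in all, about 60 g. Axes: z along its axis from underside to grip; x along the blade to the end with the white pointer line. It starts standing on its underside on the worktop.
- knob_bore (a point): Middle of the knob's underside, same axes as knob_center: mouth of its D-shaped bore, 18 mm deep, 20.6 mm across, with its flat 1.8 mm from the axis on the pointer (+x) side.
- shaft_base (a point): Foot of the bare brass D-shaped shaft, on its axis, level with the sloping panel's face. Left half of the hotplate's front; a fitted twin knob stands 140 mm to its right. Axes: z along the shaft, out of the panel; x square out through the flat. Fully home, the knob's underside lies on the panel and its axes match these (pointer on the flat's side), its centre 23 mm out; its weight keeps it there.
- shaft_tip (a point): Free end of the shaft, same axes. The shaft is 16 mm long, 18 mm across (radius 9), nearly half-round: its flat is 1 mm from the axis. Clearance in the bore 1.3 mm round about, 0.8 mm at the flat; it goes in easily within 5 degrees; the last 4 mm, tapered to 0.6 of the width, draw it into line from up to about 20 when pressed, and beyond that it jams.
- shaft (a joint): Turn of the shaft about its own axis (rad): 0 when the flat faces straight up the slope, positive counter-clockwise seen from outside. It is stiff (0.3 N m) and stays where it is.
- hotplate: White table-top hotplate, 260 mm deep, 280 wide, 74 high, fixed. Origin at the centre of its underside; x to its back, y to its left, z up. The panel takes up its front 90 mm and rises from 30 to 74 mm, at 26 degrees; its normal leans toward the front. A brown pot 146 mm wide, 107 high stands on the hot plate.
- cup_center (a point): Bystander: centre of a flowered white cup, 90 x 116 mm, 64 mm high, half-way up.
- tin_center (a point): Bystander: centre of a red food tin, 57 mm in diameter, 72 mm high, half-way up.
Mind the look-alikes: they are no part of the job. Leave any blue or purple look-alike of the part that bears knob_center alone.

How it is judged:
By the outcome, as a careful person would: the job done as asked, in the order asked, and still so for the second after the job is handed in, with the robot touching nothing.
It also fails if it takes over 30 s, if anything falls off the work surface, if the arm or the gripper's body presses on something with over 40 N, if the wrist force passes 120 N, or if a joint passes its speed limit or range.

ROBOT

A 6-joint arm with a two-finger parallel gripper is mounted at the origin on a cart in front of the work surface, level with it; the furniture and walls round the work are solid. World frame = base frame: x ahead of the robot, y to its left, z up, the work surface at z = 0. Lengths are in mm, angles in rad, forces in N, time in s.
With the tool pointing down it reaches from about 275 to 1000 mm from the base axis. Payload 8.4 kg.
Tool frame: the origin (TCP) lies on the centre line of the jaws, within the pads' length; the fingertips stand r.tip_reach ahead of it and the grasp point (between the pads) lies 11 mm behind it (r.tip_reach is the distance from the TCP to the fingertips, in mm); z points along the fingers, y is the line along which they close (so a half turn about z gives the same grasp; the last joint's range is limited). The gripper opens to 85 mm and grips with 20 to 120 N. Pads are 22 mm wide; open, the fingers measure 114 mm over their backs; the gripper's body (76 mm by 85 mm) begins 54 mm behind the grasp point. The pads swing forward as they close: fully open they stand 13 mm farther back than shut.
Start: joints at [1.216, 0.353, 1.633, -0, 1.155, -0.002], TCP at [215.953, 586.509, 239.281] pointing down, gripper open.
Joint ranges: [-2.63, 2.63], [-0.92, 2.1], [0.06, 2.66], [-1.3, 4.44], [0, 2.69], [-3.02, 3.02]. Speed limits (rad/s): [2.22, 2.22, 2.79, 3.14, 3.14, 3.14].

INTERFACE

Orientations are given as [roll, pitch, yaw] about the fixed x, y, z axes, in that order (R = Rz(yaw) Ry(pitch) Rx(roll)).
In Python, from rig import r gives the robot as it stands.
- The arm moves only by the tool carry_out, never from a script. Its argument "targets" is a list of rows, each an object with "dp": the shift along the tool's x, y, z in mm, a list of three; "yaw": the turn about the tool's z in degrees. A call has 1 to 12 rows; each row is the pose to reach, as a shift and turn from the pose commanded when the call began, along the tool's axes at that moment; what a row does not reach only later rows make up. A row lasts 1/8 s, in which the tool goes at most 62.5 mm and 10.7 degrees, less where a joint would pass 70% of its speed; a pose out of reach is approached as far as the arm can. A call with a gripper value outside its range is refused whole. "fingers" is the opening, from -1 (shut) to 1 (fully open), so that 0 is half open, set as the call begins (left out, the last holds). The fingers move at their own pace and stop on an object; "grip_force" is the grip in N (left out, the last holds). Time passes only in rows, so rows that repeat a pose let the fingers close. It gives the time, the measured TCP pose, the force, the opening and the grip force at its end, in the units of the state.
- r.sense(): the state, without advancing time (a new reading comes with each control period).
- r.grab_frame(name): name is "scene" or "top"; returns the picture (384x512x3 uint8, red, green, blue); there is no depth.
- r.get_calibration(name): a dict with "fx", "fy", "cx", "cy" (pixels), "dist_coeffs" ([k1, k2, p1, p2, k3] as OpenCV has them; the pictures are not rectified), "rvec" (rotation vector, rad) and "tvec" (3), from world to camera coordinates, as OpenCV has them. Camera axes: x right, y down, z forward; pixel columns grow to the right and rows downward; lengths in mm; the calibration is good to about 2 mm. A picture is of the moment at which its call begins. get_calibration takes no time and is no camera call.
- r.sign_off(): hands the job in; it is judged then, once.
The state is a dict: "clock": time; "qpos": joint angles; "qvel": joint speeds; "joint_efforts": joint torques, N m; "eef_pos": TCP position; "tcp_rot": TCP orientation; "contact_force": force on the tool from outside, world axes, zero at the start; "wrist_torque": the same for the moment, N m; "opening": opening from 0.0 (shut) to 1.0 (fully open); "grasp_force": force on a finger pad.
Only numpy, scipy, OpenCV 4.12 (cv2) and the standard library are available. Lean on these libraries where they do the work, as an engineer would, in place of code of your own. Each camera call takes 0.05 s, during which the arm holds its last target. There are 200 camera calls.

## Working session

There is one attempt and no reset: what is moved stays moved. The work goes in short steps, Python scripts to look and compute and a tool call to move; the robot and the scene stay as the last step left them, time stands still between calls to the robot, and variables do not carry over. Pictures are saved under pics/ and viewed, at most 10 in all, crops included, and the job is handed in when it is done.

Besides the shell and the picture viewer there is one more tool, called after "Request:" as name([rows], argument=value, ...), one row to a line, values as JSON. carry_out: Moves the arm, as the interface text tells. Its arguments: {"type":"object","properties":{"targets":{"type":"array","items":{"type":"object","properties":{"dp":{"type":"array","items":{"type":"number"}},"yaw":{"type":"number"}}}},"fingers":{"type":"number"},"grip_force":{"type":"number"}},"required":["targets"]}

```bash
ls; mkdir -p pics; python3 - <<'E'
from rig import r
import cv2
for n in("scene","top"):
    f=r.grab_frame(n); cv2.imwrite(f"pics/{n}0.png",cv2.resize(f[:,:,::-1],(800,600),interpolation=cv2.INTER_CUBIC)); cv2.imwrite(f"{n}0.png",f[:,:,::-1])
    c=r.get_calibration(n); print(n,c)
print(r.sense(),r.tip_reach)
E
```

```text
pics
scene {'fx': 416.55386506418284, 'fy': 416.55386506418284, 'cx': 256.26658358451533, 'cy': 190.31181290003292, 'dist_coeffs': array([-0.02268574,  0.        ,  0.        ,  0.        ,  0.        ]), 'rvec': array([ 1.82061913, -0.87445155,  0.56607786]), 'tvec': array([-298.94241082,  253.64930918,  443.6617758 ])}
top {'fx': 393.55418403451876, 'fy': 393.55418403451876, 'cx': 265.74616888611655, 'cy': 189.25936902939688, 'dist_coeffs': array([-0.04811249,  0.        ,  0.        ,  0.        ,  0.        ]), 'rvec': array([ 2.21162949, -2.17159094,  0.09733012]), 'tvec': array([ 39.9642769 , 542.33242903, 891.52164254])}
{'clock': 0.1, 'qpos': array([ 1.21560693e+00,  3.53564111e-01,  1.63404487e+00,  2.73273916e-06,
        1.15518229e+00, -2.45095997e-03]), 'qvel': array([ 9.33623750e-04, -4.22667043e-04, -7.44888806e-04,  8.41951697e-04,
        6.84164810e-05, -6.50226592e-04]), 'joint_efforts': array([-1.61522985e-03, -6.06345820e+01, -3.42824900e+01, -4.48251356e-07,
        3.84121711e-03,  1.67409928e-05]), 'eef_pos': array([215.80738965, 586.13126985, 238.65234188]), 'tcp_rot': array([-3.14039404e+00, -5.43654881e-06,  2.78885311e+00]), 'contact_force': array([-0.1488721 ,  0.13816697,  0.52215485]), 'wrist_torque': array([-0.02996686,  0.0345545 , -0.00810724]), 'grasp_force': 0.0, 'opening': 1.0009064861614152} 8.0
```

View pics/scene0.png

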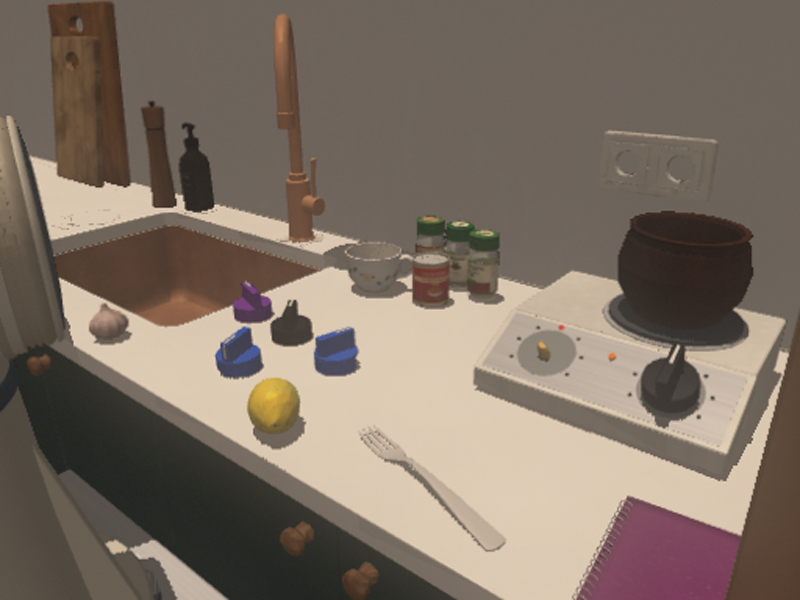

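View pics/top0.png

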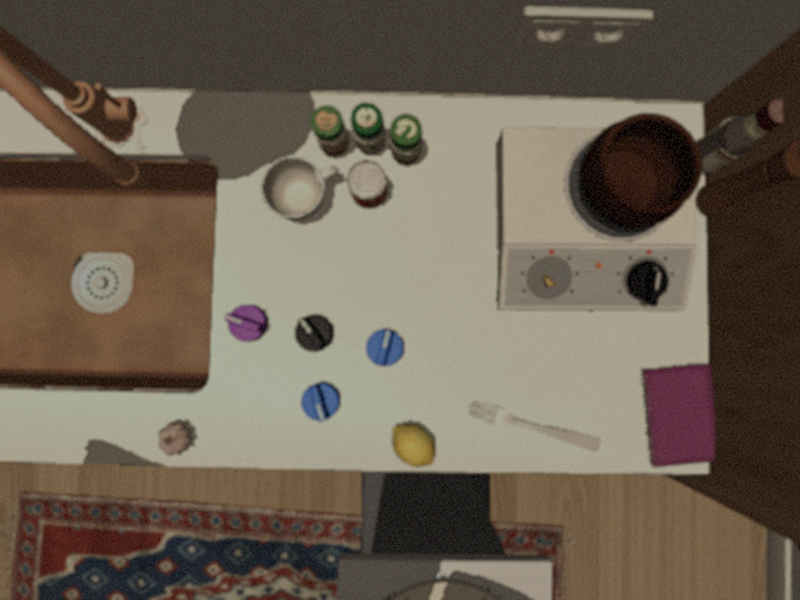

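The scene view shows the loose black knob at (291,325) and the bare shaft at (541,351). The top view shows them at (314,332) and (548,282). I'll zoom in on both.

```bash
python3 - <<'E'
import cv2,numpy as np
from rig import r
s=np.mean([r.grab_frame("scene").astype(float) for _ in range(6)],0)[:,:,::-1]; t=np.mean([r.grab_frame("top").astype(float) for _ in range(6)],0)[:,:,::-1]
cv2.imwrite("s.png",s);cv2.imwrite("t.png",t)
s=cv2.imread("s.png");t=cv2.imread("t.png")
def c(im,u,v,w=25):
    x=im[v-w:v+w,u-w:u+w];x=cv2.convertScaleAbs(x,alpha=1.3); return cv2.resize(x,(300,300),interpolation=cv2.INTER_CUBIC)
a=np.vstack([np.hstack([c(s,347,224),c(s,186,207)]),np.hstack([c(t,351,180),c(t,201,213)])])
cv2.imwrite("pics/crop1.png",a)
E
```

```text
[ WARN:0@4.417] global loadsave.cpp:1063 imwrite_ Unsupported depth image for selected encoder is fallbacked to CV_8U.
```

View pics/crop1.png

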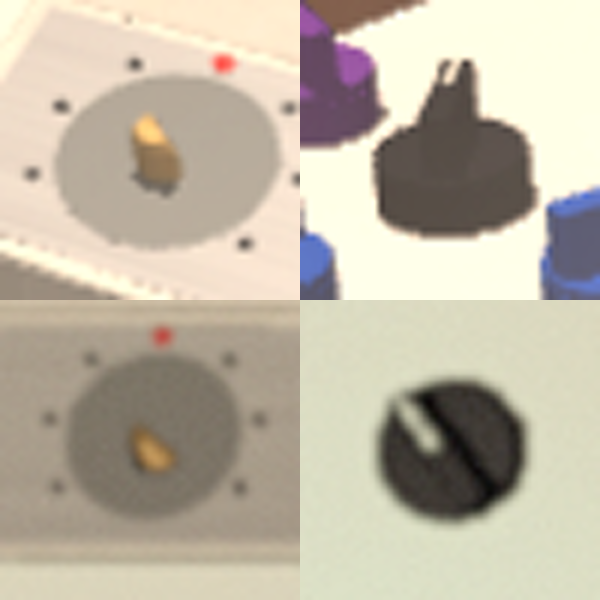

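The crops show the shaft as a half-disc running from upper left to lower right in the top view. The knob's blade runs at about 58° in the image, with the pointer toward the upper left. Next I'll measure the hotplate pose, the flat's direction and the knob pose.

```bash
cat > h.py <<'E'
import cv2,numpy as np
from rig import r
C={n:r.get_calibration(n) for n in("scene","top")}
def K(c): return np.array([[c['fx'],0,c['cx']],[0,c['fy'],c['cy']],[0,0,1]])
def proj(P,n):
    c=C[n];return cv2.projectPoints(np.float64(P).reshape(-1,1,3),c['rvec'],c['tvec'],K(c),c['dist_coeffs'])[0].reshape(-1,2)
def ray(uv,n):
    c=C[n];q=cv2.undistortPoints(np.float64(uv).reshape(-1,1,2),K(c),c['dist_coeffs']).reshape(-1,2)
    R=cv2.Rodrigues(c['rvec'])[0];return -R.T@c['tvec'],np.c_[q,np.ones(len(q))]@R
def plane(uv,n,p0,nn=(0,0,1)):
    o,d=ray(uv,n);p0=np.array(p0,float);nn=np.array(nn,float)
    return o+d*(((p0-o)@nn)/(d@nn))[:,None]
def two(a,b):
    o1,d1=ray([a],"scene");o2,d2=ray([b],"top");A=np.c_[d1[0],-d2[0]];s=np.linalg.lstsq(A,o2-o1,rcond=None)[0]
    p,q=o1+d1[0]*s[0],o2+d2[0]*s[1];return (p+q)/2,np.linalg.norm(p-q)
E
python3 - <<'E'
from h import *
from scipy.optimize import least_squares as LS
np.set_printoptions(precision=1,suppress=True)
L=np.array([[-130,140,30],[-130,-140,30],[-40,140,74],[-40,-140,74],[130,140,74]],float)
k=.64
T=np.array([[500,308],[690,310],[502,244],[696,245],[502,128]])*k
S=np.array([[478,371],[722,452],[510,313],[762,379],[575,274]])*k
def W(p,L):
    c,s=np.cos(p[2]),np.sin(p[2]);return L@np.array([[c,s,0],[-s,c,0],[0,0,1]])+[p[0],p[1],0]
f=lambda p:np.r_[(proj(W(p,L),"top")-T).ravel(),(proj(W(p,L),"scene")-S).ravel()]
R=LS(f,[600,-200,0],loss='soft_l1',x_scale=[100,100,.1]);p=R.x;print(p[:2],np.degrees(p[2]),f(p).reshape(-1,2))
a=np.arctan2(44,90);
c,s=np.cos(p[2]),np.sin(p[2]);n=np.array([-np.sin(a)*c,-np.sin(a)*s,np.cos(a)]);up=np.array([np.cos(a)*c,np.cos(a)*s,np.sin(a)]);left=np.cross(n,up)
p0=W(p,L[:1])[0]
# disc, brass, knob
for nm,u,v in(("top",351,180),("scene",347,224)):
    im=cv2.imread(nm[0]+".png");
    w=28;cr=im[v-w:v+w,u-w:u+w];hsv=cv2.cvtColor(cr,cv2.COLOR_BGR2HSV)
    br=((hsv[...,1]>90)&(hsv[...,0]>8)&(hsv[...,0]<30)).astype(np.uint8)
    nb,lab,st,ce=cv2.connectedComponentsWithStats(br);i=1+np.argmin(np.hypot(*(ce[1:]-w).T));ys,xs=np.where(lab==i)
    bp=np.c_[xs+u-w,ys+v-w]
    g=cv2.cvtColor(cr,cv2.COLOR_BGR2GRAY)
    dark=((g<np.median(g[w-8:w+8,w-14:w+14])+12)).astype(np.uint8)|(lab==i)
    dark=cv2.morphologyEx(dark.astype(np.uint8),cv2.MORPH_OPEN,np.ones((5,5)))
    cs=max(cv2.findContours(dark,0,2)[0],key=cv2.contourArea)
    e=cv2.fitEllipse(cs);ec=np.array(e[0])+[u-w,v-w];D=plane([ec],nm,p0,n)[0]
    print(nm,"disc",e,ec,D,"along up/left",(D-p0)@up,(D-p0)@left,"brass n",len(bp),bp.mean(0))
    for h in(8,16):
        q=plane(bp,nm,p0+n*h,n);rel=np.c_[(q-D)@up,(q-D)@left];m=rel.mean(0);ev,V=np.linalg.eigh(np.cov(rel.T))
        print(" h",h,"mean",m,"sd",ev**.5,"major",V[:,1])
print("n",n,"up",up,"left",left)
for nm,u,v in(("top",201,213),("scene",186,207)):
    im=cv2.imread(nm[0]+".png");w=26;cr=im[v-w:v+w,u-w:u+w];g=cv2.cvtColor(cr,cv2.COLOR_BGR2GRAY);hs=cv2.cvtColor(cr,cv2.COLOR_BGR2HSV)
    m=((g<110)&(hs[...,1]<110)).astype(np.uint8);m=cv2.morphologyEx(m,cv2.MORPH_CLOSE,np.ones((5,5)))
    cs=max(cv2.findContours(m,0,2)[0],key=cv2.contourArea);(cx,cy),rad=cv2.minEnclosingCircle(cs);M=cv2.moments(cs)
    uv=[M['m10']/M['m00']+u-w,M['m01']/M['m00']+v-w];print(nm,"knob",uv,rad,plane([uv],nm,[0,0,20]),"px/mm",np.abs(proj([[500,300,20]],nm)-proj([[500,340,20]],nm))/40)
# pointer / blade direction: crop px /6
b=np.array([[425,390],[490,500]])  # shadow edge, bottom-right crop
uv=lambda q:(np.array(q)-[300,300])/6.+[201-25,213-25]
q=plane(uv([[400,400],[435,447],[425,390],[490,500]]),"top",[0,0,46]);print(q,np.degrees(np.arctan2(*(q[0]-q[1])[[1,0]])),np.degrees(np.arctan2(*(q[2]-q[3])[[1,0]])))
print(two((186+(455-450)/6,207-25+62/6),uv([[400,400]])[0]))
E
```

```text
[ 654.6 -211.7] 0.9224287679204424 [[-0.4  1.1]
 [-2.2  0.1]
 [ 1.1  0.2]
 [ 1.6  0.4]
 [ 0.2 -0.8]
 [-2.1 -2.4]
 [ 5.4  2.7]
 [ 3.  -3.3]
 [-0.6 -1.8]
 [-1.5 -3.1]]
top disc ((28.042163848876953, 25.336509704589844), (25.879114151000977, 28.454065322875977), 59.25050735473633) [351.  177.3] [ 569.6 -141.    52.5] along up/left 51.30058784417881 -67.89209989439411 brass n 38 [350.7 179.7]
 h 8 mean [-2.7  2.3] sd [3.1 5.5] major [-0.7 -0.7]
 h 16 mean [0.3 4.3] sd [3.  5.5] major [-0.7 -0.7]
scene disc ((30.39410972595215, 29.358856201171875), (27.335241317749023, 36.510215759277344), 81.66989135742188) [349.4 225.4] [ 568.7 -139.8   52.1] along up/left 50.3703406530801 -66.76417243175754 brass n 54 [347.2 223.6]
 h 8 mean [-3.2  1.6] sd [2.7 6.7] major [-0.7 -0.7]
 h 16 mean [-8.7 -2.2] sd [2.6 6.6] major [-0.7 -0.7]
n [-0.4 -0.   0.9] up [0.9 0.  0.4] left [-0.  1.  0.]
top knob [200.95386389850057, 212.54940407535562] 12.500100135803223 [[484.9 198.   20. ]] px/mm [[0.4 0. ]]
scene knob [183.06817346563764, 206.5569643513414] 36.06254577636719 [[481.8 209.1  20. ]] px/mm [[0.3 0.1]]
[[501.9 213.2  46. ]
 [484.7 199.6  46. ]
 [505.8 204.   46. ]
 [465.4 178.6  46. ]] 38.183212450794656 32.09827169162451
(array([501.1, 214. ,  45.6]), np.float64(2.1616482356134794))
```

```bash
python3 - <<'E'
from h import *
np.set_printoptions(precision=1,suppress=True)
az=lambda d:np.degrees(np.arctan2(d[1],d[0]))
def pca(P,w):
    m=(P*w[:,None]).sum(0)/w.sum();ev,V=np.linalg.eigh(np.cov(P.T,aweights=w));return m,ev**.5,V[:,-1]
# pointer: bright inside knob circle, top
t=cv2.cvtColor(cv2.imread("t.png"),cv2.COLOR_BGR2GRAY).astype(float);v,u=np.mgrid[196:230,184:218]
g=t[196:230,184:218];ins=np.hypot(u-200.9,v-212.5)<10.3
print("gray",np.round(t[202:224,190:214]).astype(int))
w=np.clip(g-75,0,80)[ins];P=plane(np.c_[u[ins],v[ins]],"top",[0,0,46])[:,:2]
m,sd,V=pca(P[w>0],w[w>0]);print("pointer",m,sd,az(V))
d=np.clip(45-g,0,40)[ins];m2,sd2,V2=pca(P[d>0],d[d>0]);print("flank",m2,sd2,az(V2))
# knob outline: dark mask outline circle subpixel
k=(t[190:236,178:224]<110).astype(np.uint8);cs=max(cv2.findContours(k,0,2)[0],key=cv2.contourArea)
q=plane(cs.reshape(-1,2)+[178,190],"top",[0,0,18])[:,:2]
A=np.c_[2*q,np.ones(len(q))];x=np.linalg.lstsq(A,(q**2).sum(1),rcond=None)[0];print("circle",x[:2],np.sqrt(x[2]+x[0]**2+x[1]**2))
# scene skirt: bottom arc check: predicted extents
s=cv2.imread("s.png");gs=cv2.cvtColor(s,cv2.COLOR_BGR2GRAY);hs=cv2.cvtColor(s,cv2.COLOR_BGR2HSV)
mk=((gs<110)&(hs[...,1]<90)).astype(np.uint8)[180:226,168:206];nb,lab,st,ce=cv2.connectedComponentsWithStats(mk);i=1+np.argmax(st[1:,4]);print("scene mask x,y,w,h",st[i]+[168,180,0,0,0])
th=np.linspace(0,6.28,60)
for z in(0,22):
    c=proj(np.c_[x[0]+28*np.cos(th),x[1]+28*np.sin(th),0*th+z],"scene");print(z,c.min(0),c.max(0))
print("rim",plane([[640*.64,172*.64]],"top",[0,0,181]),plane([[640*.64,(172+57)*.64]],"top",[0,0,181]),plane([[580*.64,172*.64]],"top",[0,0,181]))
# shaft: tip face (bright brass) scene and full brass, weights by saturation
for nm,(u0,v0) in(("t",(351,180)),("s",(347,224))):
    im=cv2.imread(nm+".png");hs=cv2.cvtColor(im,cv2.COLOR_BGR2HSV);print(nm);print(hs[v0-8:v0+9,u0-8:u0+9,1]);print(hs[v0-8:v0+9,u0-8:u0+9,2])
E
```

```text
gray [[167 164 158 149 141 125 104  85  68  61  56  49  49  52  56  65  89 111
  135 149 161 166 165 166]
 [160 151 138 116  95  70  47  32  35  40  41  41  44  37  41  39  45  61
   91 118 151 164 166 166]
 [146 129 125 110  77  45  19  11  23  39  43  42  42  42  45  43  38  39
   49  86 131 156 165 168]
 [132 106 118 127 108  73  36   7  19  33  39  44  44  44  41  45  42  41
   34  55  97 136 157 166]
 [119  85 102 135 136 108  63  24  13  25  39  40  43  45  40  44  44  42
   37  39  58 103 137 157]
 [102  58  80 126 141 126  88  46  15  16  30  39  44  47  45  45  41  48
   45  38  34  61 103 138]
 [ 83  43  53  97 128 131 108  77  43  16  19  30  42  46  45  47  46  45
   44  41  35  36  69 115]
 [ 61  40  39  65 100 125 129 110  76  37  12  18  32  39  44  48  47  45
   45  43  38  25  50 103]
 [ 51  38  38  37  67 107 136 135 108  58  25  15  19  34  41  46  44  44
   46  46  40  30  46  99]
 [ 48  42  43  35  44  85 129 145 121  76  36  16  12  24  36  47  45  44
   46  46  42  33  40  98]
 [ 45  39  42  39  40  64 103 124 112  74  41  20  15  16  29  40  49  43
   47  49  
[... 5588 characters left out ...]
140 140 133 115 110 116 124 129 136 140 136 140 140 141 140]
 [141 140 140 140 134 114 104 110 116 120 122 126 136 139 141 141 140]
 [141 140 141 140 138 123 102 106 109 112 112 112 120 134 141 141 141]
 [140 140 140 141 141 129 100 105 108 110 112 112 117 132 141 142 142]
 [140 141 140 141 138 119  95 104 107 109 111 112 117 131 141 142 141]
 [141 141 141 142 130  97  89  97 103 105 107 108 115 131 142 142 141]
 [141 141 141 142 141 130  98  87  90  93  94  95 115 142 142 141 142]
 [141 141 141 141 141 141 130 103 103  97  86  92 119 141 142 141 141]
 [142 142 141 142 141 141 141 141 142 130 103 119 142 142 142 142 142]
 [142 141 141 141 142 142 142 142 142 142 142 141 142 142 142 142 142]]
```

```bash
python3 - <<'E'
from h import *
np.set_printoptions(precision=2,suppress=True)
a=np.arctan2(44,90);y=np.radians(.9);c,s=np.cos(y),np.sin(y)
n=np.array([-np.sin(a)*c,-np.sin(a)*s,np.cos(a)]);up=np.array([np.cos(a)*c,np.cos(a)*s,np.sin(a)]);left=np.cross(n,up)
D=np.array([569.2,-140.4,52.3]);cen={}
for nm,(u0,v0),lo in(("top",(351,180),105),("scene",(347,224),150)):
    im=cv2.imread(nm[0]+".png");hs=cv2.cvtColor(im,cv2.COLOR_BGR2HSV).astype(float);v,u=np.mgrid[v0-8:v0+9,u0-8:u0+9]
    S=hs[v0-8:v0+9,u0-8:u0+9,1];V=hs[v0-8:v0+9,u0-8:u0+9,2]
    for lab,w,h in(("tipface",np.clip(V-lo,0,60)*(S>65),16),("all",np.clip(S-60,0,40),10)):
        k=w>0;P=plane(np.c_[u[k],v[k]],nm,D+n*h,n)-D;q=np.c_[P@up,P@left];ww=w[k];m=(q*ww[:,None]).sum(0)/ww.sum()
        ev,E=np.linalg.eigh(np.cov(q.T,aweights=ww));print(nm,lab,"c(up,left)",m,ev**.5,"chord deg",np.degrees(np.arctan2(E[1,1],E[0,1])))
        if lab=="tipface":cen[nm]=((u[k]*ww).sum()/ww.sum(),(v[k]*ww).sum()/ww.sum())
p,e=two(cen["scene"],cen["top"]);print(cen,p,e,"rel base",(p-D)@np.c_[up,left,n])
E
```

```text
top tipface c(up,left) [-0.59  2.66] [1.87 3.52] chord deg 45.06754088177351
top all c(up,left) [-1.54  2.01] [3.34 5.89] chord deg -136.2904523326385
scene tipface c(up,left) [-2.98  2.85] [1.65 2.98] chord deg 54.21395392215587
scene all c(up,left) [-4.85  1.16] [2.87 6.97] chord deg -137.25988929552813
{'top': (np.float64(351.1065217391304), np.float64(180.25)), 'scene': (np.float64(346.4493580599144), np.float64(220.32667617689015))} [ 561.36 -137.6    64.7 ] 1.5081862312970675 rel base [-1.55  2.92 14.56]
```

Request:
carry_out([
  {"dp": [-40, -28, 8], "yaw": 8},
  {"dp": [-80, -56, 17], "yaw": 16},
  {"dp": [-120, -84, 26], "yaw": 25},
  {"dp": [-160, -112, 35], "yaw": 34},
  {"dp": [-200, -140, 45], "yaw": 43},
  {"dp": [-240, -168, 55], "yaw": 52},
  {"dp": [-285, -198, 65], "yaw": 61},
  {"dp": [-330, -230, 80], "yaw": 70},
  {"dp": [-365, -255, 95], "yaw": 77},
  {"dp": [-387, -270, 110], "yaw": 80},
  {"dp": [-387, -270, 110], "yaw": 80},
  {"dp": [-387, -270, 110], "yaw": 80},
], fingers=1, grip_force=25)

```text
clock: 2.2
eef_pos: [485.7, 199.9, 129.6]
tcp_rot: [-3.142, -0.0, 1.393]
contact_force: [0.2, -0.0, 0.7]
opening: 0.998
grasp_force: 0.0
```

```bash
python3 - <<'E'
from h import *
f=r.grab_frame("scene")[:,:,::-1];cv2.imwrite("pics/s2.png",cv2.resize(f[120:260,100:290],(760,560),interpolation=cv2.INTER_CUBIC))
print(proj([[485.7,199.9,0],[485.7,199.9,22],[485.7,199.9,121]],"scene"))
E
```

```text
[[187.98767119 215.38511997]
 [187.24130887 206.24332282]
 [183.71756627 162.82360431]]
```

View pics/s2.png

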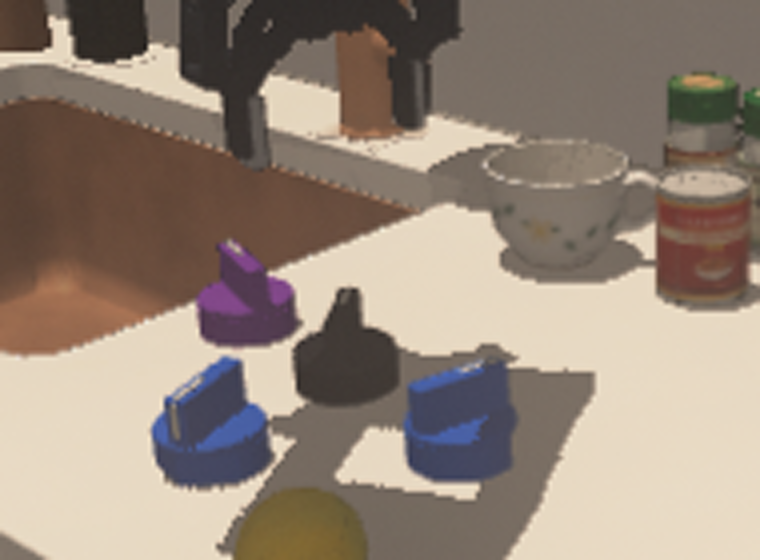

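Request:
carry_out([
  {"dp": [0, 0, 40], "yaw": 0},
  {"dp": [0, 0, 80], "yaw": 0},
  {"dp": [0, 0, 108], "yaw": 0},
  {"dp": [0, 0, 119], "yaw": 0},
  {"dp": [0, 0, 119], "yaw": 0},
], fingers=1)

```text
clock: 2.88
eef_pos: [485.6, 200.0, 10.4]
tcp_rot: [-3.141, 0.0, 1.394]
contact_force: [0.6, 0.5, -1.3]
opening: 1.0
grasp_force: 0.0
```

Request:
carry_out([
  {"dp": [0, 0, 0], "yaw": 0},
  {"dp": [0, 0, 0], "yaw": 0},
  {"dp": [0, 0, 0], "yaw": 0},
  {"dp": [0, 0, 0], "yaw": 0},
  {"dp": [0, 0, 0], "yaw": 0},
  {"dp": [0, 0, 0], "yaw": 0},
], fingers=-1, grip_force=25)

```text
clock: 3.62
eef_pos: [486.5, 199.8, 11.7]
tcp_rot: [3.14, -0.001, 1.392]
contact_force: [-2.6, 0.1, 8.2]
opening: 0.639
grasp_force: 24.8
```

Request:
carry_out([
  {"dp": [0, 0, -15], "yaw": 0},
  {"dp": [0, 0, -50], "yaw": 0},
  {"dp": [0, 0, -95], "yaw": 0},
  {"dp": [0, 0, -140], "yaw": 0},
  {"dp": [0, 0, -150], "yaw": 0},
  {"dp": [0, 0, -150], "yaw": 0},
])

```text
clock: 4.38
eef_pos: [486.1, 199.5, 161.3]
tcp_rot: [3.14, -0.001, 1.392]
contact_force: [-0.0, 0.5, -1.3]
opening: 0.639
grasp_force: 26.7
```

```bash
python3 - <<'E'
from h import *
f=r.grab_frame("scene")[:,:,::-1];t=r.grab_frame("top")[:,:,::-1]
a=cv2.resize(f[80:220,120:260],(400,400),interpolation=cv2.INTER_CUBIC)
u,v=map(int,proj([[486,200,160]],"top")[0]);b=cv2.resize(t[v-40:v+40,u-40:u+40],(400,400),interpolation=cv2.INTER_CUBIC)
cv2.imwrite("pics/s3.png",np.hstack([a,b]));print(r.sense()['eef_pos'],proj([[486,200,160]],"scene"))
E
```

```text
[485.00802551 199.07138279 159.35812885] [[182.32990017 144.58447684]]
```

View pics/s3.png

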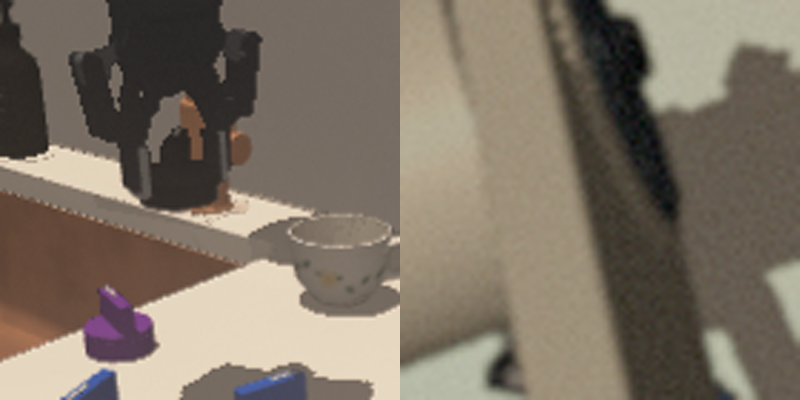

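Request:
carry_out([
  {"dp": [-20, 8, 0], "yaw": 5},
  {"dp": [-52, 22, 0], "yaw": 13},
  {"dp": [-88, 37, 0], "yaw": 22},
  {"dp": [-124, 52, 0], "yaw": 31},
  {"dp": [-160, 68, 0], "yaw": 40},
  {"dp": [-196, 83, 0], "yaw": 49},
  {"dp": [-232, 98, 0], "yaw": 58},
  {"dp": [-266, 113, 0], "yaw": 67},
  {"dp": [-300, 127, 0], "yaw": 75},
  {"dp": [-321, 136, 20], "yaw": 79},
  {"dp": [-321, 136, 40], "yaw": 79},
  {"dp": [-321, 136, 40], "yaw": 79},
])

```text
clock: 5.98
eef_pos: [560.5, -140.4, 117.3]
tcp_rot: [-3.14, 0.006, 0.013]
contact_force: [-0.6, -0.6, -0.5]
opening: 0.64
grasp_force: 26.8
```

```bash
python3 - <<'E'
from h import *
f=r.grab_frame("scene")[:,:,::-1];t=r.grab_frame("top")[:,:,::-1]
a=cv2.resize(f[140:260,287:407],(400,400),interpolation=cv2.INTER_CUBIC)
b=cv2.resize(t[140:220,310:390],(400,400),interpolation=cv2.INTER_CUBIC)
cv2.imwrite("pics/s4.png",np.hstack([a,b]));s=r.sense();print(s['eef_pos'],s['tcp_rot'])
e=s['eef_pos'];print((proj([e-[0,0,11]],"scene")-[287,140])/.3, (proj([e-[0,28,11],e-[0,-28,11]],"scene")-[287,140])/.3)
E
```

```text
[ 562.18071046 -140.32037966  119.53728623] [-3.14106261e+00  1.93620029e-03  1.39982390e-02]
[[211.59508248 193.17007493]] [[261.59361676 207.07481585]
 [163.75261575 179.86866022]]
```

View pics/s4.png

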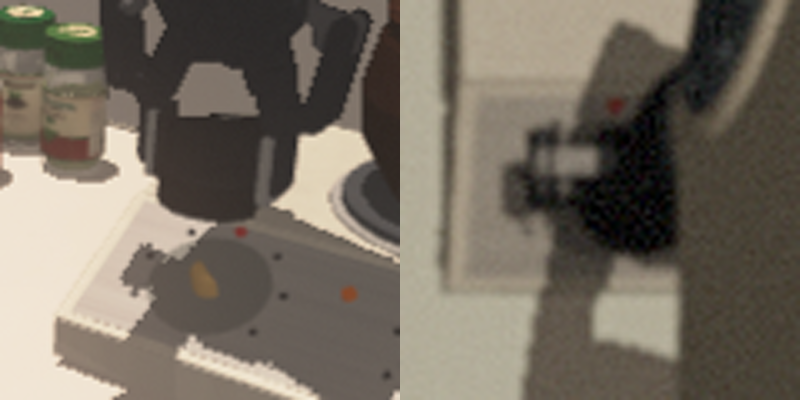

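Request:
carry_out([
  {"dp": [0, 0, 15], "yaw": 0},
  {"dp": [0, 0, 30], "yaw": 0},
  {"dp": [0, 0, 38], "yaw": 0},
  {"dp": [0, 0, 42], "yaw": 0},
  {"dp": [0, 0, 45], "yaw": 0},
  {"dp": [0, 0, 45], "yaw": 0},
])

```text
clock: 6.82
eef_pos: [562.8, -140.6, 75.3]
tcp_rot: [3.142, -0.0, 0.014]
contact_force: [0.1, -0.2, -0.9]
opening: 0.639
grasp_force: 26.8
```

Request:
carry_out([
  {"dp": [0, 0, 2], "yaw": 0},
  {"dp": [0, 0, 4], "yaw": 0},
  {"dp": [0, 0, 6], "yaw": 0},
  {"dp": [0, 0, 6], "yaw": 0},
])

```text
clock: 7.32
eef_pos: [561.6, -140.7, 69.4]
tcp_rot: [-3.142, 0.002, 0.014]
contact_force: [-6.6, -1.1, 5.7]
opening: 0.636
grasp_force: 27.4
```

Request:
carry_out([
  {"dp": [0, 0, 1.5], "yaw": 0},
  {"dp": [0, 0, 3], "yaw": 0},
  {"dp": [0, 0, 4], "yaw": 0},
  {"dp": [0, 0, 4], "yaw": 0},
])

```text
clock: 7.82
eef_pos: [561.3, -140.6, 65.4]
tcp_rot: [-3.141, 0.003, 0.014]
contact_force: [-7.1, -0.9, 6.2]
opening: 0.637
grasp_force: 27.7
```

```bash
python3 - <<'E'
from h import *
f=r.grab_frame("scene")[:,:,::-1]
cv2.imwrite("pics/s5.png",cv2.resize(f[150:250,297:397],(600,600),interpolation=cv2.INTER_CUBIC));s=r.sense();print(s['eef_pos'],s['contact_force'],s['wrist_torque'])
E
```

```text
[ 561.26277197 -140.6658009    65.38269669] [-6.74317195 -1.02582426  6.24229369] [-0.1243544   0.96415044  0.07074583]
```

View pics/s5.png

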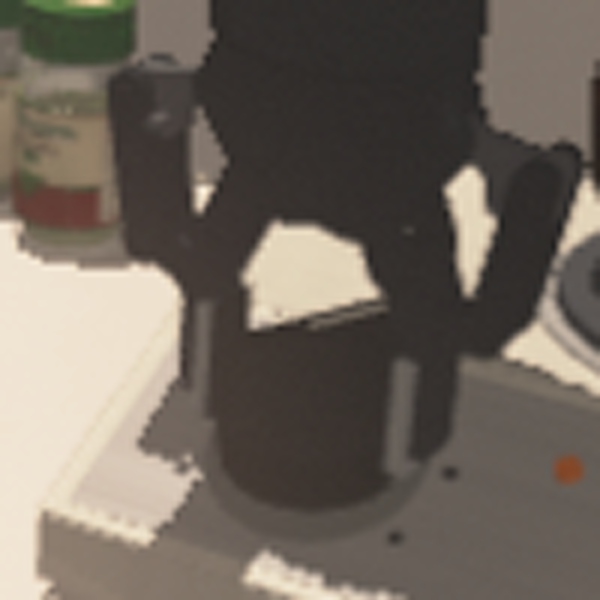

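The knob is pivoting smoothly in the pads: its front rim is at about (310,510) and close to the panel. I'll keep pressing.

Request:
carry_out([
  {"dp": [0, 0, 1.5], "yaw": 0},
  {"dp": [0, 0, 3], "yaw": 0},
  {"dp": [0, 0, 4], "yaw": 0},
  {"dp": [0, 0, 4], "yaw": 0},
])

```text
clock: 8.38
eef_pos: [561.6, -140.8, 61.5]
tcp_rot: [3.141, 0.002, 0.014]
contact_force: [-6.1, -0.9, 6.9]
opening: 0.641
grasp_force: 28.1
```

Request:
carry_out([
  {"dp": [0, 0, 1], "yaw": 0},
  {"dp": [0, 0, 2], "yaw": 0},
  {"dp": [0, 0, 2], "yaw": 0},
])

```text
clock: 8.75
eef_pos: [561.8, -140.9, 59.5]
tcp_rot: [3.141, 0.002, 0.014]
contact_force: [-5.0, -1.9, 5.9]
opening: 0.635
grasp_force: 28.2
```

Request:
carry_out([
  {"dp": [0, 0, 0], "yaw": 0},
  {"dp": [0, 0, 0], "yaw": 0},
  {"dp": [0, 0, 0], "yaw": 0},
  {"dp": [0, 0, 0], "yaw": 0},
], fingers=0.5)

```text
clock: 9.25
eef_pos: [562.9, -140.6, 59.3]
tcp_rot: [3.142, -0.0, 0.014]
contact_force: [0.3, 0.9, 0.8]
opening: 0.75
grasp_force: 0.0
```

```bash
python3 - <<'E'
from h import *
f=r.grab_frame("scene")[:,:,::-1]
cv2.imwrite("pics/s6.png",cv2.resize(f[150:250,297:397],(600,600),interpolation=cv2.INTER_CUBIC));s=r.sense();print(s['eef_pos'],s['contact_force'],s['opening'])
E
```

```text
[ 562.83438403 -140.57705742   59.24280379] [-0.048594   -0.24475051 -0.59404293] 0.7500404081676101
```

View pics/s6.png

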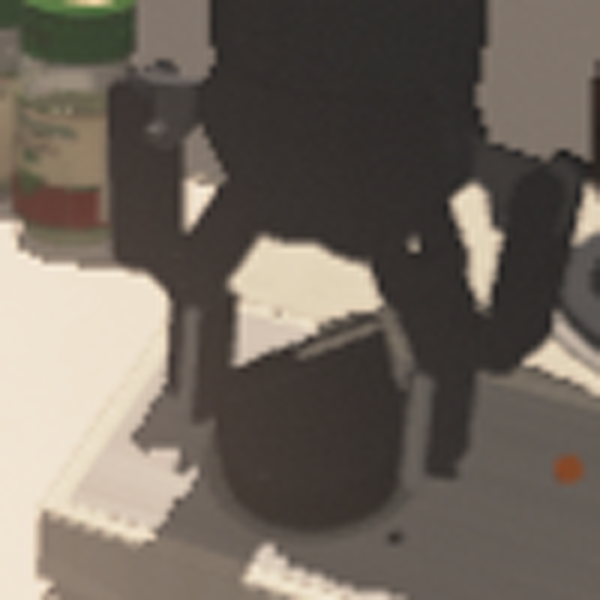

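The knob has dropped to the panel and sits tilted. I'll lift clear and check it.

Request:
carry_out([
  {"dp": [0, 0, -15], "yaw": 0},
  {"dp": [0, 0, -45], "yaw": 0},
  {"dp": [0, 0, -80], "yaw": 0},
  {"dp": [-30, -40, -110], "yaw": 0},
  {"dp": [-70, -90, -120], "yaw": 0},
  {"dp": [-110, -140, -120], "yaw": 0},
  {"dp": [-150, -190, -120], "yaw": 0},
  {"dp": [-165, -215, -120], "yaw": 0},
  {"dp": [-165, -215, -120], "yaw": 0},
])

```text
clock: 10.42
eef_pos: [393.8, 73.5, 180.2]
tcp_rot: [-3.141, -0.001, 0.017]
contact_force: [0.9, -0.9, 0.5]
opening: 0.751
grasp_force: 0.0
```

```bash
python3 - <<'E'
from h import *
f=r.grab_frame("scene")[:,:,::-1];t=r.grab_frame("top")[:,:,::-1];cv2.imwrite("s7.png",f);cv2.imwrite("t7.png",t)
a=cv2.resize(f[180:270,302:462],(640,360),interpolation=cv2.INTER_CUBIC);a=cv2.convertScaleAbs(a,alpha=1.8)
b=cv2.resize(t[150:204,322:450],(560,236),interpolation=cv2.INTER_CUBIC);b=cv2.copyMakeBorder(cv2.convertScaleAbs(b,alpha=1.6),0,0,0,80,0)
cv2.imwrite("pics/s7.png",np.vstack([a,b]))
# predicted home outline points: skirt-top centre, underside ellipse extents, pointer end on blade top
y=np.radians(.9);al=np.arctan2(44,90);c,s=np.cos(y),np.sin(y)
n=np.array([-np.sin(al)*c,-np.sin(al)*s,np.cos(al)]);up=np.array([np.cos(al)*c,np.cos(al)*s,np.sin(al)]);L=np.cross(n,up);D=np.array([569.2,-140.4,52.3])
th=np.radians(-43);x=np.cos(th)*up+np.sin(th)*L;k=np.linspace(0,6.28,90)[:,None]
for nm,o,sc in(("scene",[302,180],4),("top",[322,150],4.375)):
    e=proj(D+28*(np.cos(k)*up+np.sin(k)*L),nm);q=(e-o)*sc;print(nm,"skirt foot ext",q.min(0),q.max(0),"ptr,tail top",((proj([D+46*n+26*x,D+46*n-26*x],nm)-o)*sc).round())
E
```

```text
scene skirt foot ext [128.60535587 133.57882747] [255.23455304 230.90091367] ptr,tail top [[235.  93.]
 [121. 134.]]
top skirt foot ext [71.64232129 68.61938379] [180.0971821  170.89364414] ptr,tail top [[186. 116.]
 [107. 189.]]
```

View pics/s7.png

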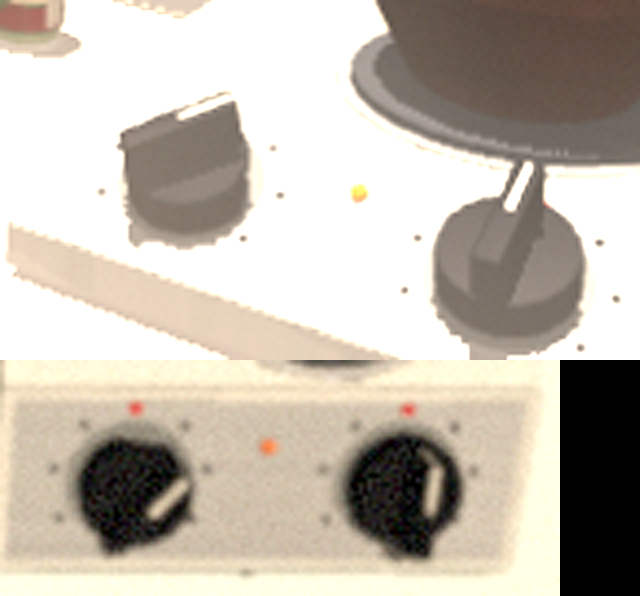

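```bash
python3 -c "
from rig import r
print(r.sign_off())"
```

```text
the job is handed in; nothing more can be done
None
```

The black knob is back on the brass shaft and released, with the job handed in at about 10.5 s. In the last pictures it matches the fully-home pose to within about 2–4 mm, pointer on the flat's side. I did not press it again as a check. The cup and tin were never touched.

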